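# Lock the vial tray on the sampler deck and confirm it

## Task

Lift the vial tray by its grip bar, set it down flat on the sloping deck of the sampler dock with the wide ends of its two keyholes over the two stud heads, and let go. Then slide it down the slope until it is fully home under the stud heads, and only then press the round dome key on the dock just until it clicks, no further, and release it. Leave the other things on the bench where they are.

Things in the scene. Friction and masses are not known exactly. Their poses are not given: they have to be found in the camera images.
- tray: Loose aluminium vial tray, 0.28 to 0.56 kg: plate 110 (x) by 170 (y) mm, 5 thick; origin in the centre of its underside, z up. Rows of five brown vials, fixed to it, tops at 28 mm, 33 mm either side of the middle. Starts flat on the bench, +x side away from the robot, turned up to 0.45 rad. In line with the deck (same axes) it is fully home at x = -12, y = 0, z = 0 mm in the deck's frame.
- tray_bar (a point): Middle of the tray's black grip bar, 55 mm above the tray's origin: 14 mm thick in x, 70 mm long in y, 46 to 64 mm above the underside, on two thin posts at y = +-32 mm.
- tray_flange (a point): On the tray's back flange, an upright lip 22 mm high and 4 mm thick along the whole +x edge: this point is the middle of its outer face, x = 55, z = 11 mm in the tray's frame.
- tray_hole (a point): Centre of the wide end, on the underside, of the tray's keyhole at y = +60 mm: 23 mm across, at x = -10 mm. A slot 11 mm wide runs from it towards +x and ends at x = 16 mm. A second keyhole, the same, lies at y = -60 mm.
- deck: Grey sloping deck of the white fixed sampler dock. Origin on its surface midway between the two studs, 60 mm above the bench; z is its normal, leaning 15 degrees to the low side, +x runs up the slope, away from the robot. Reaches from x = -85 to 120, y = -105 to 180 mm. A tray set on it stays by friction. A 12 mm high console with keys covers x = -80 to 80, y = 110 to 175 mm.
- deck_stud (a point): Top of the steel stud at x = 0, y = +60 mm of the deck; its twin is at y = -60 mm. Shank 8 mm, domed head 16 mm in diameter; the head's underside is 8.5 mm and its top 13.5 mm above the deck. Wide ends are centred on the heads with the tray's origin at x = +10, y = 0 mm in the deck's frame.
- key_top (a point): Centre of the top of the round dark dome key (34 mm diameter, the only round key, at the low end of the console): at x = -45, y = 142, z = 26 mm in the deck's frame when not pressed. It moves with the key, which is pressed along the deck's -z.
- key (a joint): Travel of the dome key in m: 0 released, grows as pressed, stop at 0.0095; it springs back. Force: 1.5 N at the start, peak of about 4 N at 1.7 mm, drops to about 1 N at 6 mm (the click, made by 4 mm), rises again to about 3.5 N at 8 mm, beyond which it is overpressed, and 12 N at 9 mm.
- bottle: Bystander, leave it: white plastic bottle, 72 mm diameter, 170 mm tall; origin on its underside.
- beaker: Bystander, leave it: glass beaker, 80 mm diameter, 90 mm tall; origin on its underside.
- jar: Bystander, leave it: brown glass jar, 50 mm diameter, 80 mm tall; origin on its underside.
- tipbox: Bystander, leave it: light grey closed box, 120 x 85 x 60 mm; origin on its underside.
- spatula: Bystander, leave it: spatula lying on the bench; origin on its underside.
- mouse: Bystander, leave it: black computer mouse, 100 x 60 x 30 mm; origin on its underside.
Things that resemble listed ones, but are neither listed nor needed, are in the scene too. What is shaped like the tray but blue or red is not meant.

How it is judged:
By the outcome, as a careful person would: the job done as asked, in the order asked, and still so for the second after the job is handed in, with the robot touching nothing.
It also fails if it takes over 72 s, if anything falls off the work surface, if the arm or the gripper's body presses on something with over 40 N, if the wrist force passes 120 N, or if a joint passes its speed limit or range.

## Robot

A 6-joint arm with a two-finger parallel gripper is mounted at the origin on the work surface. World frame = base frame: x ahead of the robot, y to its left, z up, the work surface at z = 0. Lengths are in m, angles in degrees, forces in N, time in s.
With the tool pointing down it reaches from about 0.3 to 0.75 m from the base axis. Payload 8.5 kg.
Tool frame: the origin (TCP) lies between the finger pads; the fingertips stand 17 mm ahead of it and the grasp point (between the pads) lies 2 mm behind it; z points along the fingers, y is the direction in which the jaws open and shut (so a half turn about z gives the same grasp; the last joint's range is limited). The gripper opens to 85 mm and grips with 20 to 120 N. Pads are 22 mm wide; open, the fingers measure 114 mm over their backs; the gripper's body (76 mm by 85 mm) begins 54 mm behind the grasp point. The pads swing forward as they close: fully open they stand 13 mm farther back than shut.
Start: joints at [-83.669, 21.807, 74.336, -0, 83.858, -12.336], TCP at [0.176, -0.521, 0.248] pointing down, gripper open.
Joint ranges: [-178.18, 178.18], [-50.72, 133.34], [12.68, 142.11], [-81.47, 261.47], [9.98, 163.14], [-165.26, 165.26]. Speed limits (degrees/s): [136.94, 136.94, 180, 180, 180, 180].

## Interface

Orientations are given as a 3x3 rotation matrix whose columns are the frame's x, y, z axes.
In Python, from rig import readout, eyes, env gives the robot as it stands.
- The arm moves only by the tool arm_command, never from a script. Its argument "rows" is text: rows parted by semicolons, each of 7 numbers parted by spaces: the closure, from 0 (fully open) to 1 (shut), then the shift along the tool's x, y, z in mm, then the turn, a rotation vector about the tool's x, y, z in degrees. In form: grip dx dy dz rx ry rz; .... A call has 1 to 5 rows; each row shifts and turns the commanded pose from where the row before left it, along the tool's axes as they then stand; what a row does not reach is not made up. A row lasts 1/12 s, in which the tool goes at most 41.7 mm and 7.16 degrees, less where a joint would pass 70% of its speed; a pose out of reach is approached as far as the arm can. A call with a gripper value outside its range is refused whole. The fingers move at their own pace and stop on an object; "squeeze" is the grip in N (left out, the last holds). Time passes only in rows, so rows that do not move let the fingers close. It gives the time, the measured TCP pose, the force and the opening at its end, in the units of the state.
- readout.observe(): the state, without advancing time (a new reading comes with each control period).
- eyes.get_image(name): name is "scene" or "top" or "wrist"; returns the picture (420x560x3 uint8, red, green, blue); there is no depth.
- eyes.camera_model(name): a dict with "mtx" (3x3 intrinsics, pixels), "view" (4x4, takes a point from world to camera coordinates). Camera axes: x right, y up, looking along -z (the intrinsics and any distortion apply to the point x, -y, -z); pixel columns grow to the right and rows downward; lengths in m; the calibration is good to about 2 mm. A picture is of the moment at which its call begins: read the wrist's pose just before it. camera_model takes no time and is no camera call; for the wrist camera it gives the pose at the moment of the call.
- env.close_job(): hands the job in, once; it reports no verdict.
The state is a dict: "time_s": time; "q": joint angles; "qvel": joint speeds; "joint_efforts": joint torques, N m; "position": TCP position; "tool_rot": TCP orientation; "ft_force": force on the tool from outside, world axes, zero at the start; "wrist_torque": the same for the moment, N m; "grip_width": finger opening in m.
Only numpy, scipy, OpenCV 4.12 (cv2) and the standard library are available. Lean on these libraries where they do the work, as an engineer would, in place of code of your own. Each camera call takes 0.05 s, during which the arm holds its last target. There are 200 camera calls.

## Working session

There is one attempt and no reset: what is moved stays moved. The work goes in short steps, Python scripts to look and compute and a tool call to move; the robot and the scene stay as the last step left them, time stands still between calls to the robot, and variables do not carry over. Pictures are saved under pics/ and viewed, about 8 in all and at most 12, crops included, and the job is handed in when it is done.

Besides the shell and the picture viewer there is one more tool, called after "Emit:" as a command line: name --argument value ..., lists and objects as JSON in quotes. arm_command: Moves the arm, as the interface text tells. Its arguments: {"type":"object","properties":{"rows":{"type":"string"},"squeeze":{"type":"number"}},"required":["rows"]}

```bash
mkdir -p pics; ls
python3 - <<'E'
from rig import readout, eyes, env
import cv2,numpy as np
for n in("scene","top"):
    im=eyes.get_image(n); cv2.imwrite(f"pics/{n}0.png",cv2.resize(im[:,:,::-1],(800,600),interpolation=cv2.INTER_CUBIC)); cv2.imwrite(f"pics/{n}_raw.png",im[:,:,::-1])
    m=eyes.camera_model(n); print(n,{k:np.round(np.array(v),4).tolist() for k,v in m.items() if not isinstance(v,str)})
print(readout.observe())
E
```

```text
pics
scene {'mtx': [[532.1627, 0.0, 278.678], [0.0, 532.1627, 211.1325], [0.0, 0.0, 1.0]], 'view': [[0.3328, 0.943, -0.0056, -0.1747], [-0.8014, 0.2859, 0.5254, 0.3584], [0.497, -0.1704, 0.8508, -2.0586], [0.0, 0.0, 0.0, 1.0]]}
top {'mtx': [[444.8737, 0.0, 279.4877], [0.0, 444.8737, 208.8898], [0.0, 0.0, 1.0]], 'view': [[-0.0209, -0.9997, 0.0152, 0.0104], [0.994, -0.0191, 0.1074, -0.4941], [-0.1071, 0.0174, 0.9941, -1.4577], [0.0, 0.0, 0.0, 1.0]]}
{'time_s': 0.1, 'q': array([-8.36675678e+01,  2.18378533e+01,  7.43777935e+01, -5.88832660e-04,
        8.38577748e+01, -1.23357693e+01]), 'qvel': array([ 0.05505784, -0.04756655, -0.07726269, -0.03393433,  0.08651504,
       -0.01841268]), 'joint_efforts': array([ 3.81320715e-03, -4.49222875e+01, -2.31655240e+01, -1.69738450e-04,
        3.70298338e-03,  4.61912987e-05]), 'position': array([ 0.17601769, -0.52083236,  0.24778213]), 'tool_rot': array([[ 9.47387734e-01,  3.20088203e-01, -1.51495502e-04],
       [ 3.20088130e-01, -9.47386916e-01,  1.27250248e-03],
       [ 2.63788176e-04, -1.25404515e-03, -9.99999179e-01]]), 'ft_force': array([-0.73143996,  0.38314532,  0.01802957]), 'wrist_torque': array([0.01544661, 0.00880889, 0.04323323]), 'grip_width': 0.08523748089039417}
```

View pics/scene0.png

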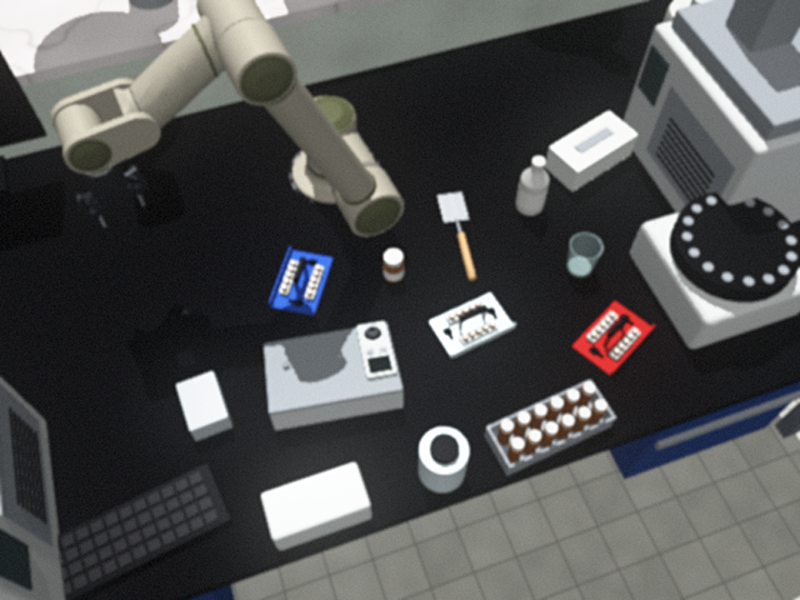

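View pics/top0.png

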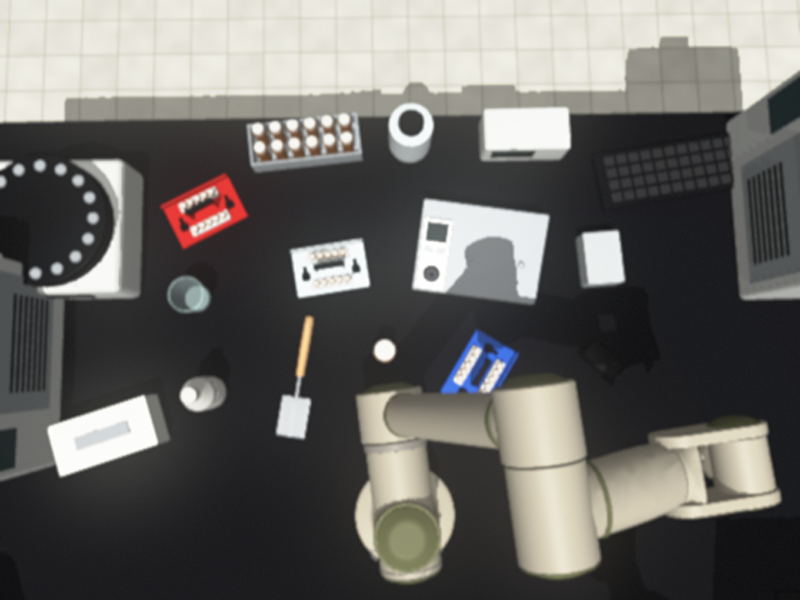

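The silver tray is at top (330,267) / scene (472,325). The lookalikes are blue at (480,365) and red at (205,210), plus the vial rack at (305,140). By the description I choose the silver one. The dock is at top (480,250), with the round key at (431,273).

Run:
```python
import cv2
a=cv2.imread("pics/top_raw.png")[132:217,198:390]; b=cv2.imread("pics/scene_raw.png")[200:300,180:365]
cv2.imwrite("pics/top_c.png",cv2.resize(a,None,fx=4,fy=4,interpolation=cv2.INTER_CUBIC))
cv2.imwrite("pics/scene_c.png",cv2.resize(b,None,fx=4,fy=4,interpolation=cv2.INTER_CUBIC))
```

```text
(no output)
```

View pics/top_c.png

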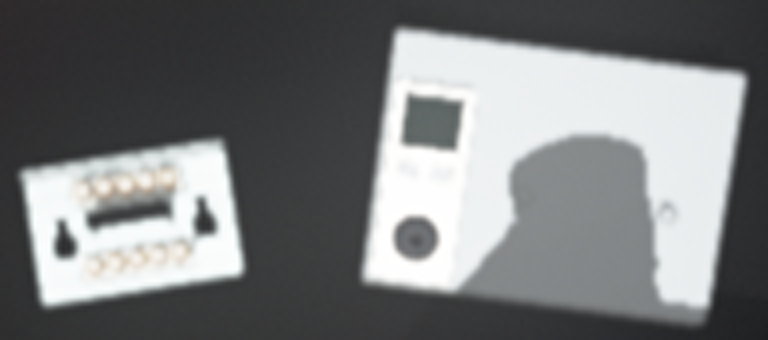

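View pics/scene_c.png

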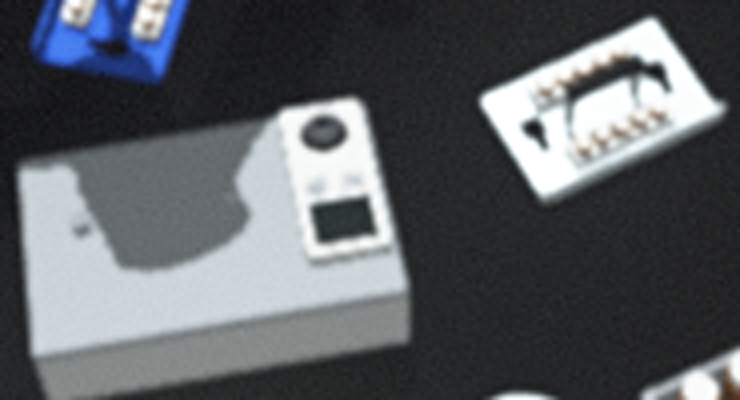

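```bash
cat > h.py <<'E'
import numpy as np, cv2
from scipy.spatial.transform import Rotation as R
from scipy.optimize import least_squares
from rig import readout, eyes, env
def proj(cm,P):
    P=np.atleast_2d(P); V=np.array(cm["view"]); c=P@V[:3,:3].T+V[:3,3]; K=np.array(cm["mtx"])
    return np.c_[K[0,2]+K[0,0]*c[:,0]/-c[:,2], K[1,2]-K[1,1]*c[:,1]/-c[:,2]]
def T_tray(p): return R.from_euler('z',p[2]).as_matrix(), np.array([p[0],p[1],0.])
def T_deck(p): return R.from_euler('z',p[2]).as_matrix()@R.from_euler('y',-15,degrees=True).as_matrix(), np.array([p[0],p[1],.06])
def fit(T,obs,x0):
    # obs: list of (cm, pts mm, px)
    def f(p):
        A,t=T(p); return np.concatenate([(proj(cm,np.array(P)/1e3@A.T+t)-px).ravel() for cm,P,px in obs])
    s=least_squares(f,x0,loss='soft_l1'); return s.x,f(s.x).reshape(-1,2)
E
python3 - <<'E'
from h import *
t,s=eyes.camera_model("top"),eyes.camera_model("scene")
ct=lambda a:np.array(a)/4-.375+[198,132]; cs=lambda a:np.array(a)/4-.375+[180,200]
tr=[(t,[[-55,85,5],[-55,-85,5],[55,85,22],[55,-85,22],[-10,60,5],[-10,-60,5],[0,0,64]],ct([[45,305],[243,272],[22,170],[222,140],[65,246],[205,222],[129,209]])),
    (s,[[-55,-85,5],[-55,85,5]],cs([[482,98],[655,15]]))]
dk=[(t,[[-85,180,0],[-85,-105,0],[120,180,0],[120,-105,0],[-45,142,26],[0,-60,13.5]],ct([[363,281],[703,323],[397,28],[746,72],[415,238],[668,212]])),
    (s,[[120,-105,0],[120,180,0],[-85,-105,0],[-45,142,26],[0,-60,13.5]],cs([[33,355],[408,290],[17,162],[325,130],[82,228]]))]
for n,T,o in(("tray",T_tray,tr),("deck",T_deck,dk)):
    p,r=fit(T,o,[.55,0,0]); print(n,np.round(p,4),np.degrees(p[2]));print(np.round(r,1).tolist())
E
```

```text
tray [0.5735 0.1635 0.1395] 7.9921626947708395
[[-0.5, -0.8], [-0.2, -0.4], [-0.1, 0.3], [-0.2, 0.1], [-0.0, -0.2], [-0.0, 0.3], [-0.6, 0.6], [-0.9, -0.0], [-1.1, 1.1]]
deck [ 0.5754 -0.2191 -0.1489] -8.532310919993202
[[-0.2, -1.5], [-0.0, -1.0], [-0.4, -0.3], [-0.7, -0.0], [0.1, -0.3], [0.0, 0.1], [-0.2, 0.3], [-0.2, -0.1], [0.2, -0.2], [-0.9, -1.9], [-1.1, -2.8]]
```

```bash
cat >> h.py <<'E'
TRAY=np.array([.5735,.1635,.1395]); DECK=np.array([.5754,-.2191,-.1489])
FLIP=np.array([[0,1,0],[1,0,0],[0,0,-1.]])   # tool axes in tray/deck frame: x=+y, y=+x, z=-z
def goal(T,p,loc):
    A,t=T(p); return A@(np.array(loc)/1e3)+t, A@FLIP
def plan(pos,rot,grip,n=None,dmax=40,amax=7.0):
    o=readout.observe(); P=o["position"]; Q=np.array(o["tool_rot"])
    d=(pos-P)*1e3; w=R.from_matrix(Q.T@rot).as_rotvec(degrees=True)
    n=n or int(max(1,np.ceil(max(np.linalg.norm(d)/dmax,np.linalg.norm(w)/amax))))
    print("t",round(o["time_s"],2),"pos",P.round(4),"F",np.array(o["ft_force"]).round(1),"w",round(o["grip_width"],4),"world d",d.round(1),"rotvec",w.round(1),"n",n)
    for i in range(n):
        l=R.from_rotvec(w*i/n,degrees=True).as_matrix().T@Q.T@d/n
        print(grip,*l.round(1),*(w/n).round(2),end=";\n" if i%5==4 else "; ")
    print()
E
python3 - <<'E'
from h import *
plan(*goal(T_tray,TRAY,[0,0,250]),0)
E
```

```text
t 0.1 pos [ 0.176  -0.5208  0.2478] F [-0.7  0.4  0. ] w 0.0852 world d [397.5 684.3   2.2] rotvec [ -0.   -0.1 -79.3] n 20
0 29.8 -26.1 -0.1 -0.0 -0.0 -3.97; 0 31.5 -23.9 -0.1 -0.0 -0.0 -3.97; 0 33.1 -21.7 -0.1 -0.0 -0.0 -3.97; 0 34.5 -19.4 -0.1 -0.0 -0.0 -3.97; 0 35.8 -16.9 -0.1 -0.0 -0.0 -3.97;
0 36.9 -14.4 -0.1 -0.0 -0.0 -3.97; 0 37.8 -11.8 -0.1 -0.0 -0.0 -3.97; 0 38.5 -9.2 -0.1 -0.0 -0.0 -3.97; 0 39.0 -6.5 -0.1 -0.0 -0.0 -3.97; 0 39.4 -3.8 -0.1 -0.0 -0.0 -3.97;
0 39.6 -1.0 -0.1 -0.0 -0.0 -3.97; 0 39.5 1.7 -0.1 -0.0 -0.0 -3.97; 0 39.3 4.4 -0.1 -0.0 -0.0 -3.97; 0 38.9 7.1 -0.1 -0.0 -0.0 -3.97; 0 38.3 9.8 -0.1 -0.0 -0.0 -3.97;
0 37.6 12.4 -0.1 -0.0 -0.0 -3.97; 0 36.6 15.0 -0.1 -0.0 -0.0 -3.97; 0 35.5 17.5 -0.1 -0.0 -0.0 -3.97; 0 34.2 19.9 -0.1 -0.0 -0.0 -3.97; 0 32.7 22.2 -0.1 -0.0 -0.0 -3.97;
```

Emit:
arm_command --rows "0 30 -26 0 0 0 -4; 0 31.5 -24 0 0 0 -4; 0 33 -21.5 0 0 0 -4; 0 34.5 -19.5 0 0 0 -4; 0 36 -17 0 0 0 -4"

```text
time_s: 0.52
position: [0.2759, -0.3479, 0.2481]
tool_rot: [[0.779, 0.627, -0.0], [0.627, -0.779, 0.001], [0.0, -0.001, -1.0]]
ft_force: [0.6, -1.0, 0.1]
grip_width: 0.0851
```

Emit:
arm_command --rows "0 37 -14.5 0 0 0 -4; 0 38 -12 0 0 0 -4; 0 38.5 -9 0 0 0 -4; 0 39 -6.5 0 0 0 -4; 0 39 -4 0 0 0 -4"

```text
time_s: 0.93
position: [0.3744, -0.1761, 0.2483]
tool_rot: [[0.517, 0.856, -0.0], [0.856, -0.517, 0.0], [0.0, -0.0, -1.0]]
ft_force: [1.1, -0.1, -0.5]
grip_width: 0.0852
```

Run:
```python
from h import *
cm=eyes.camera_model("wrist"); print({k:np.array(v).round(3).tolist() for k,v in cm.items()})
im=eyes.get_image("wrist"); cv2.imwrite("pics/w1.png",im[:,:,::-1])
A,t=T_deck(DECK); print(proj(cm,np.array([[0,60,13.5],[0,-60,13.5],[-45,142,26],[-85,-105,0]])/1e3@A.T+t).round())
plan(*goal(T_deck,DECK,[-30,0,330]),0)
plan(*goal(T_tray,TRAY,[0,0,250]),0)
```

```text
{'mtx': [[320.529, 0.0, 282.73], [0.0, 320.529, 212.249], [0.0, 0.0, 1.0]], 'view': [[0.856, -0.517, -0.001, -0.41], [0.492, 0.814, -0.308, -0.001], [0.16, 0.263, 0.951, -0.393], [0.0, 0.0, 0.0, 1.0]]}
[[482.  56.]
 [508. 184.]
 [402. -24.]
 [424. 239.]]
t 0.98 pos [ 0.3763 -0.1707  0.2483] F [-2.3  4.4 -0.5] w 0.0851 world d [ 85.9 -31.4 122.7] rotvec [-14.8   2.7 -22. ] n 4
0 4.3 22.5 -30.7 -3.7 0.68 -5.49; 0 2.4 24.7 -29.1 -3.7 0.68 -5.49; 0 0.2 26.7 -27.4 -3.7 0.68 -5.49; 0 -2.1 28.3 -25.7 -3.7 0.68 -5.49; 
t 0.98 pos [ 0.3763 -0.1707  0.2483] F [-2.3  4.4 -0.5] w 0.0851 world d [197.2 334.2   1.7] rotvec [  0.   -0.2 -38.6] n 10
0 38.8 -0.0 -0.1 0.0 -0.02 -3.86; 0 38.7 2.6 -0.1 0.0 -0.02 -3.86; 0 38.5 5.2 -0.1 0.0 -0.02 -3.86; 0 38.0 7.7 -0.1 0.0 -0.02 -3.86; 0 37.4 10.3 -0.1 0.0 -0.02 -3.86;
0 36.6 12.8 -0.1 0.0 -0.02 -3.86; 0 35.7 15.2 -0.1 0.0 -0.02 -3.86; 0 34.6 17.6 -0.1 0.0 -0.02 -3.86; 0 33.3 19.9 -0.1 0.0 -0.02 -3.86; 0 31.9 22.1 -0.2 0.0 -0.02 -3.86;
```

Emit:
arm_command --rows "0 4 22.5 -31 -3.7 0.7 -5.5; 0 2.5 24.5 -29 -3.7 0.7 -5.5; 0 0 26.5 -27.5 -3.7 0.7 -5.5; 0 -2 28 -26 -3.7 0.7 -5.5; 0 0 0 0 0 0 0"

```text
time_s: 1.4
position: [0.4611, -0.2118, 0.3766]
tool_rot: [[0.156, 0.952, 0.264], [0.988, -0.148, -0.049], [-0.007, 0.269, -0.963]]
ft_force: [-0.6, 0.3, -0.3]
grip_width: 0.0856
```

Run:
```python
from h import *
readout.observe(); eyes.get_image("wrist"); eyes.get_image("wrist")
cm=eyes.camera_model("wrist")
im=eyes.get_image("wrist"); cv2.imwrite("pics/w2.png",cv2.resize(im[:,:,::-1],(800,600),interpolation=cv2.INTER_CUBIC))
A,t=T_deck(DECK); print((proj(cm,np.array([[0,60,13.5],[0,-60,13.5],[-45,142,26],[-85,-105,0]])/1e3@A.T+t)/.7).round())
import pickle; pickle.dump(cm,open("cm2.pkl","wb"))
```

```text
[[439. 165.]
 [438. 289.]
 [388.  64.]
 [357. 327.]]
```

View pics/w2.png

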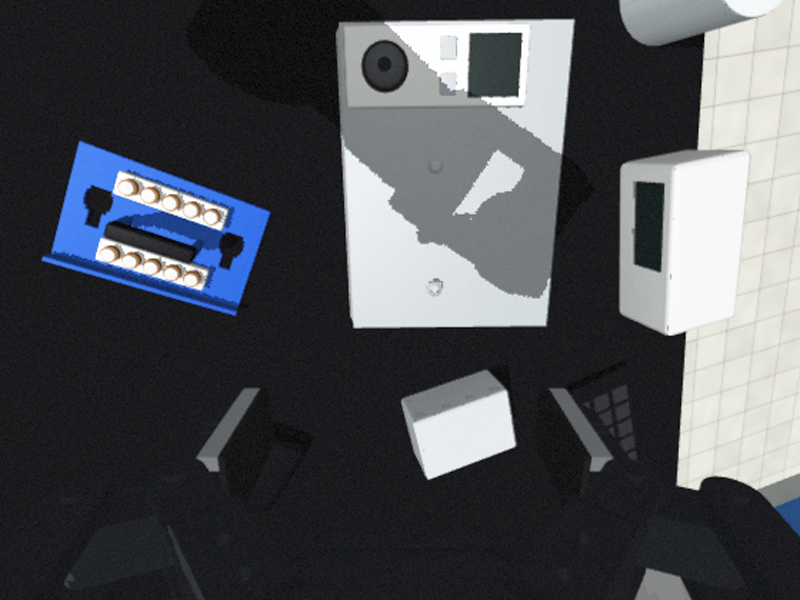

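Studs at (435,166) and (435,288), key at (385,65). The deck corners are (338,22), (352,327), (548,326) and (574,19), all within a few px of the prediction. Refitting.

Run:
```python
from h import *
import pickle
cm=pickle.load(open("cm2.pkl","rb")); t=eyes.camera_model("top")
px=np.array([[435,166],[435,288],[385,65],[338,22],[352,327],[548,326],[574,19]])*.7
P=[[0,60,13.5],[0,-60,13.5],[-45,142,26],[-85,180,0],[-85,-105,0],[120,-105,0],[120,180,0]]
ct=lambda a:np.array(a)/4-.375+[198,132]
tp=(t,[[-85,180,0],[-85,-105,0],[120,180,0],[120,-105,0],[-45,142,26],[0,-60,13.5]],ct([[363,281],[703,323],[397,28],[746,72],[415,238],[668,212]]))
for o in([(cm,P,px)],[(cm,P[:3],px[:3])],[(cm,P,px),tp]):
    p,r=fit(T_deck,o,DECK); print(p.round(4)); print(r.round(1).tolist())
plan(*goal(T_tray,TRAY,[0,-40,250]),0)
```

```text
[ 0.5717 -0.219  -0.1494]
[[0.5, -0.5], [-0.4, 1.3], [-0.6, -0.3], [0.3, 0.1], [1.0, 0.5], [-1.2, -0.2], [0.3, -0.1]]
[ 0.572  -0.2191 -0.1489]
[[0.7, -0.5], [-0.1, 1.3], [-0.4, -0.2]]
[ 0.572  -0.2191 -0.1487]
[[0.7, -0.5], [-0.1, 1.3], [-0.4, -0.2], [0.4, 0.2], [1.3, 0.5], [-1.0, -0.3], [0.4, -0.1], [-0.1, -0.5], [0.1, 0.0], [-0.4, 0.7], [-0.6, 1.0], [0.1, 0.7], [0.1, 1.1]]
t 1.55 pos [ 0.4583 -0.2101  0.3705] F [-0.8  0.7 -0.3] w 0.0852 world d [ 120.8  334.  -120.5] rotvec [ 14.7   2.3 -17.2] n 10
0 34.9 3.2 13.3 1.47 0.23 -1.72; 0 34.7 4.6 13.3 1.47 0.23 -1.72; 0 34.5 6.0 13.3 1.47 0.23 -1.72; 0 34.3 7.4 13.3 1.47 0.23 -1.72; 0 34.0 8.7 13.2 1.47 0.23 -1.72;
0 33.6 10.1 13.1 1.47 0.23 -1.72; 0 33.3 11.4 13.0 1.47 0.23 -1.72; 0 32.9 12.8 12.8 1.47 0.23 -1.72; 0 32.4 14.1 12.6 1.47 0.23 -1.72; 0 31.9 15.3 12.3 1.47 0.23 -1.72;
```

Emit:
arm_command --rows "0 35 3 13.3 1.5 0.2 -1.7; 0 35 4.5 13.3 1.5 0.2 -1.7; 0 34.5 6 13.3 1.5 0.2 -1.7; 0 34.5 7.5 13.3 1.5 0.2 -1.7; 0 34 9 13 1.5 0.2 -1.7"

```text
time_s: 1.97
position: [0.5185, -0.041, 0.3094]
tool_rot: [[0.012, 0.992, 0.124], [1.0, -0.01, -0.014], [-0.013, 0.124, -0.992]]
ft_force: [0.4, -0.1, 0.6]
grip_width: 0.0851
```

Emit:
arm_command --rows "0 33.5 10 13 1.5 0.2 -1.7; 0 33.5 11.5 13 1.5 0.2 -1.7; 0 33 13 13 1.5 0.2 -1.7; 0 32.5 14 12.5 1.5 0.2 -1.7; 0 32 15.5 12.5 1.5 0.2 -1.7"

```text
time_s: 2.38
position: [0.5793, 0.126, 0.2481]
tool_rot: [[-0.137, 0.991, -0.007], [0.991, 0.137, -0.006], [-0.005, -0.008, -1.0]]
ft_force: [1.3, -0.5, 0.7]
grip_width: 0.0855
```

Emit:
arm_command --rows "0 0 0 0 0 0 0; 0 0 0 0 0 0 0"

```text
time_s: 2.55
position: [0.5793, 0.1256, 0.2475]
tool_rot: [[-0.138, 0.99, -0.008], [0.99, 0.138, -0.006], [-0.005, -0.009, -1.0]]
ft_force: [0.2, 0.6, 0.1]
grip_width: 0.0857
```

Run:
```python
from h import *
cm=eyes.camera_model("wrist")
im=eyes.get_image("wrist"); cv2.imwrite("pics/w3.png",cv2.resize(im[:,:,::-1],(800,600),interpolation=cv2.INTER_CUBIC))
A,t=T_tray(TRAY); print((proj(cm,np.array([[-55,85,5],[-55,-85,5],[55,85,22],[55,-85,22],[-10,60,5],[-10,-60,5],[0,35,64],[0,-35,64]])/1e3@A.T+t)/.7).round())
import pickle; pickle.dump(cm,open("cm3.pkl","wb"))
```

```text
[[332.  91.]
 [342. 310.]
 [486.  87.]
 [475. 317.]
 [394. 127.]
 [395. 282.]
 [407. 164.]
 [407. 269.]]
```

View pics/w3.png

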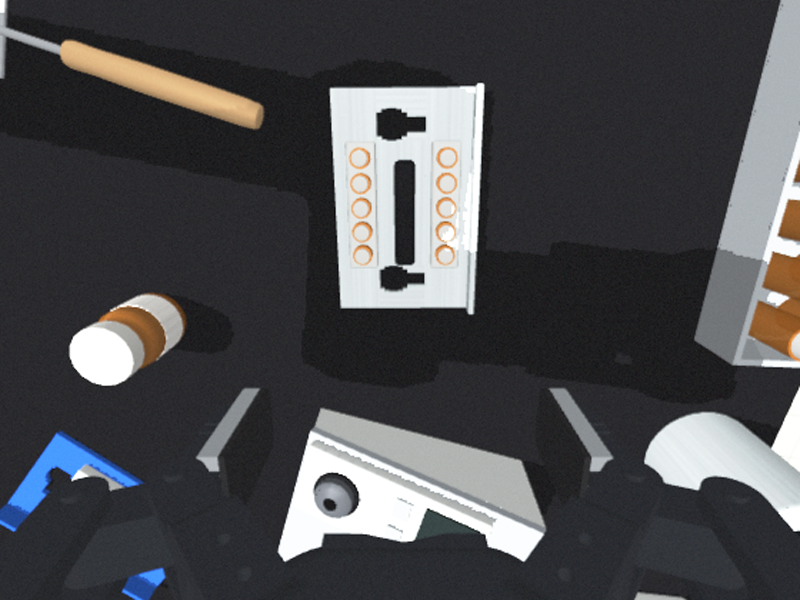

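It is the silver tray, aligned with the tool. Corners (330,87), (340,307), (483,84) and (472,314); bar from (405,160) to (404,265); wide holes (390,124) and (394,278).

Run:
```python
from h import *
import pickle
cm=pickle.load(open("cm3.pkl","rb"))
P=[[-55,85,5],[-55,-85,5],[55,85,22],[55,-85,22],[-10,60,5],[-10,-60,5],[0,35,64],[0,-35,64]]
px=np.array([[330,87],[340,307],[483,84],[472,314],[391,124],[394,278],[404,160],[404,265]])*.7
p,r=fit(T_tray,[(cm,P,px)],TRAY); print(p.round(4)); print(r.round(1).tolist())
for z in(120,57):plan(*goal(T_tray,p,[0,0,z]),0)
```

```text
[0.5712 0.1656 0.14  ]
[[-0.4, 0.0], [-0.1, 0.1], [0.5, -0.5], [0.4, 0.1], [0.2, -0.3], [-0.9, 0.5], [-0.0, -0.2], [0.0, 0.7]]
t 2.6 pos [0.5794 0.1245 0.2487] F [ 0.4 -0.2  0.4] w 0.0854 world d [  -8.2   41.2 -128.7] rotvec [-0.4  0.3 -0.2] n 4
0 10.6 -0.4 32.1 -0.1 0.08 -0.04; 0 10.6 -0.4 32.1 -0.1 0.08 -0.04; 0 10.6 -0.5 32.2 -0.1 0.08 -0.04; 0 10.5 -0.5 32.2 -0.1 0.08 -0.04; 
t 2.6 pos [0.5794 0.1245 0.2487] F [ 0.4 -0.2  0.4] w 0.0854 world d [  -8.2   41.2 -191.7] rotvec [-0.4  0.3 -0.2] n 5
0 8.6 -0.2 38.3 -0.08 0.06 -0.03; 0 8.5 -0.3 38.3 -0.08 0.06 -0.03; 0 8.5 -0.3 38.3 -0.08 0.06 -0.03; 0 8.5 -0.4 38.3 -0.08 0.06 -0.03; 0 8.4 -0.4 38.3 -0.08 0.06 -0.03;
```

Emit:
arm_command --rows "0 10.6 -0.4 32 -0.1 0.1 0; 0 10.6 -0.4 32 -0.1 0.1 0; 0 10.5 -0.4 32 -0.1 0.1 0; 0 10.5 -0.5 32.5 -0.1 0.1 0; 0 0 0 0 0 0 0"

```text
time_s: 3.02
position: [0.569, 0.1651, 0.1163]
tool_rot: [[-0.136, 0.991, -0.008], [0.991, 0.136, 0.002], [0.003, -0.007, -1.0]]
ft_force: [-1.1, -0.1, -1.0]
grip_width: 0.0854
```

Emit:
arm_command --rows "0 0 0 30 0 0 0; 0 0 0 25 0 0 0; 0 0 0 10 0 0 0; 0 0 0 0 0 0 0"

```text
time_s: 3.35
position: [0.5724, 0.1644, 0.0561]
tool_rot: [[-0.135, 0.991, 0.001], [0.991, 0.135, 0.002], [0.002, 0.001, -1.0]]
ft_force: [-0.7, -0.2, 0.1]
grip_width: 0.0855
```

Run:
```python
from h import *
plan(*goal(T_tray,[.5712,.1656,.14],[0,0,54]),0)
```

```text
t 3.35 pos [0.5724 0.1644 0.0561] F [-0.7 -0.2  0.1] w 0.0855 world d [-1.2  1.2 -2.1] rotvec [ 0.1 -0.1 -0.3] n 1
0 1.3 -1.0 2.1 0.05 -0.1 -0.26;
```

Emit:
arm_command --rows "0.4 1 -1 1.5 0 0 -0.3; 0.6 0 0 0 0 0 0; 0.8 0 0 0 0 0 0; 1 0 0 0 0 0 0; 1 0 0 0 0 0 0" --squeeze 60

```text
time_s: 3.77
position: [0.572, 0.1665, 0.0559]
tool_rot: [[-0.142, 0.99, 0.005], [0.99, 0.142, 0.002], [0.002, 0.005, -1.0]]
ft_force: [-0.0, 0.3, 0.0]
grip_width: 0.0258
```

Emit:
arm_command --rows "1 0 0 0 0 0 0; 1 0 0 0 0 0 0; 1 0 0 0 0 0 0; 1 0 0 0 0 0 0; 1 0 0 0 0 0 0"

```text
time_s: 4.18
position: [0.572, 0.1665, 0.0557]
tool_rot: [[-0.142, 0.99, 0.004], [0.99, 0.142, 0.002], [0.002, 0.005, -1.0]]
ft_force: [-0.7, 0.2, 5.6]
grip_width: 0.0128
```

Emit:
arm_command --rows "1 0 0 -10 0 0 0; 1 0 0 -25 0 0 0; 1 0 0 -35 0 0 0; 1 0 0 -35 0 0 0; 1 0 0 -25 0 0 0"

```text
time_s: 4.6
position: [0.5711, 0.1663, 0.1879]
tool_rot: [[-0.142, 0.99, 0.004], [0.99, 0.142, 0.002], [0.002, 0.005, -1.0]]
ft_force: [0.0, -0.1, -3.1]
grip_width: 0.0129
```

Emit:
arm_command --rows "1 0 0 -20 0 0 0; 1 0 0 0 0 0 0; 1 0 0 0 0 0 0"

```text
time_s: 4.85
position: [0.5708, 0.1662, 0.2048]
tool_rot: [[-0.142, 0.99, 0.003], [0.99, 0.142, 0.002], [0.002, 0.003, -1.0]]
ft_force: [-0.5, 0.1, -5.5]
grip_width: 0.0126
```

Run:
```python
from h import *
import pickle
o=readout.observe(); cm=eyes.camera_model("wrist")
im=eyes.get_image("wrist"); cv2.imwrite("pics/w4.png",cv2.resize(im[:,:,::-1],(800,600),interpolation=cv2.INTER_CUBIC))
pickle.dump((cm,o),open("cm4.pkl","wb"))
Q,t=np.array(o["tool_rot"]),o["position"]
P=np.array([[-55,85,5],[-55,-85,5],[55,85,22],[55,-85,22],[-10,60,5],[-10,-60,5],[0,35,64],[0,-35,64]])
A=Q@FLIP.T; print((proj(cm,(P-[0,0,55])/1e3@A.T+t)/.7).round(1).tolist())
plan(*goal(T_deck,[.5725,-.2191,-.149],[10,0,180]),1,dmax=32)
```

```text
[[253.3, 139.0], [289.6, 519.7], [575.9, 137.2], [531.1, 549.2], [379.5, 209.4], [383.8, 475.7], [406.7, 327.7], [406.3, 533.6]]
t 4.9 pos [0.5704 0.1661 0.2035] F [ 0.1  0.4 -5.1] w 0.0131 world d [ -34.4 -379.7   33. ] rotvec [-14.9  -2.3  16.6] n 12
1 -30.9 -7.3 -2.8 -1.24 -0.19 1.38; 1 -31.1 -6.5 -2.9 -1.24 -0.19 1.38; 1 -31.2 -5.7 -2.9 -1.24 -0.19 1.38; 1 -31.4 -4.9 -2.9 -1.24 -0.19 1.38; 1 -31.5 -4.1 -2.9 -1.24 -0.19 1.38;
1 -31.6 -3.2 -2.9 -1.24 -0.19 1.38; 1 -31.7 -2.4 -2.8 -1.24 -0.19 1.38; 1 -31.7 -1.6 -2.8 -1.24 -0.19 1.38; 1 -31.8 -0.8 -2.7 -1.24 -0.19 1.38; 1 -31.8 0.1 -2.6 -1.24 -0.19 1.38;
1 -31.8 0.9 -2.5 -1.24 -0.19 1.38; 1 -31.8 1.7 -2.3 -1.24 -0.19 1.38;
```

View pics/w4.png

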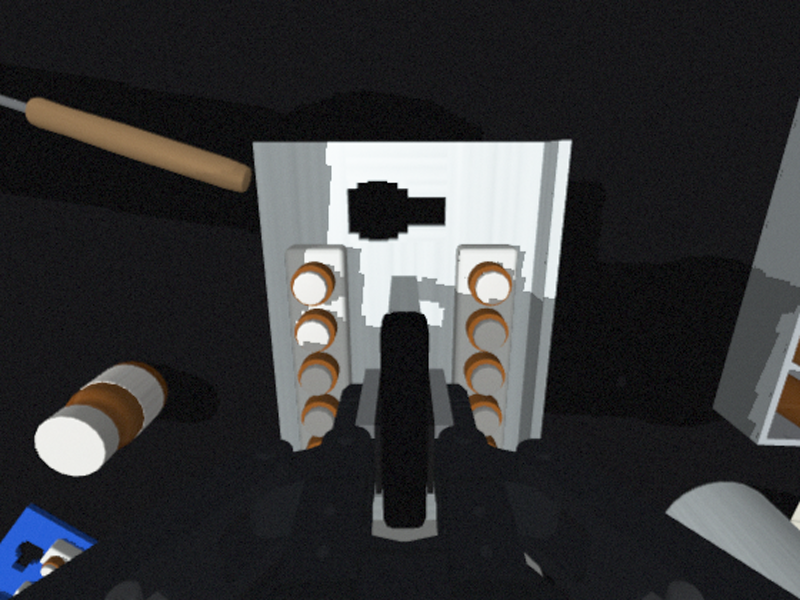

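Tray is held square in the jaws: corners (254,142) and (571,140), hole (378,211), about 1 mm from the prediction. Flying to above the deck.

Emit:
arm_command --rows "1 -31 -7 -3 -1.2 -0.2 1.4; 1 -31 -6.5 -3 -1.2 -0.2 1.4; 1 -31 -5.5 -3 -1.2 -0.2 1.4; 1 -31.5 -5 -3 -1.2 -0.2 1.4; 1 -31.5 -4 -3 -1.2 -0.2 1.4"

```text
time_s: 5.32
position: [0.5559, 0.007, 0.2171]
tool_rot: [[-0.018, 0.994, 0.105], [1.0, 0.019, -0.006], [-0.008, 0.105, -0.994]]
ft_force: [0.7, 0.1, -3.3]
grip_width: 0.0129
```

Emit:
arm_command --rows "1 -31.5 -3 -3 -1.2 -0.2 1.4; 1 -31.5 -2.5 -3 -1.2 -0.2 1.4; 1 -31.5 -1.5 -3 -1.2 -0.2 1.4; 1 -32 -1 -2.5 -1.2 -0.2 1.4; 1 -32 0 -2.5 -1.2 -0.2 1.4"

```text
time_s: 5.73
position: [0.5411, -0.151, 0.2313]
tool_rot: [[0.105, 0.973, 0.208], [0.994, -0.102, -0.026], [-0.004, 0.209, -0.978]]
ft_force: [-0.1, 1.2, -3.5]
grip_width: 0.0125
```

Emit:
arm_command --rows "1 -32 1 -2.5 -1.2 -0.2 1.4; 1 -32 1.5 -2.5 -1.2 -0.2 1.4; 1 0 0 0 0 0 0; 1 0 0 0 0 0 0"

```text
time_s: 6.07
position: [0.5351, -0.2148, 0.2369]
tool_rot: [[0.155, 0.957, 0.247], [0.988, -0.151, -0.038], [0.0, 0.25, -0.968]]
ft_force: [-0.7, 0.7, -4.9]
grip_width: 0.0129
```

Run:
```python
from h import *
plan(*goal(T_deck,[.572,-.2191,-.149],[10,.5,105]),1,dmax=20)
```

```text
t 6.07 pos [ 0.5351 -0.2148  0.2369] F [-0.7  0.7 -4.9] w 0.0129 world d [ 19.7  -1.2 -72.9] rotvec [-0.6  0.1 -0.4] n 4
1 0.4 0.2 18.9 -0.14 0.02 -0.1; 1 0.4 0.2 18.9 -0.14 0.02 -0.1; 1 0.4 0.1 18.9 -0.14 0.02 -0.1; 1 0.4 0.1 18.9 -0.14 0.02 -0.1;
```

Emit:
arm_command --rows "1 0.4 0.2 19 -0.1 0 -0.1; 1 0.4 0.2 19 -0.1 0 -0.1; 1 0.4 0.1 19 -0.1 0 -0.1; 1 0.4 0.1 19 -0.1 0 -0.1; 1 0 0 0 0 0 0"

```text
time_s: 6.48
position: [0.5549, -0.2129, 0.1608]
tool_rot: [[0.144, 0.958, 0.249], [0.99, -0.14, -0.035], [0.001, 0.252, -0.968]]
ft_force: [-0.7, -0.2, -5.3]
grip_width: 0.0126
```

Run:
```python
from h import *
plan(*goal(T_deck,[.572,-.2191,-.149],[10,.5,73]),1,dmax=20)
cm=eyes.camera_model("wrist"); o=readout.observe()
im=eyes.get_image("wrist")
D=T_deck([.572,-.2191,-.149]); s=proj(cm,D[0]@[0,.06,.0135]+D[1])
print(s/.7)
b=eyes.get_image("scene")
a=cv2.resize(im[0:300,130:430,::-1],(600,600),interpolation=cv2.INTER_CUBIC); b=cv2.resize(b[220:320,170:290,::-1],None,fx=4,fy=4,interpolation=cv2.INTER_CUBIC)
cv2.imwrite("pics/w5.png",cv2.resize(im[:,:,::-1],(800,600),interpolation=cv2.INTER_CUBIC))
cv2.imwrite("pics/s5.png",b)
```

```text
t 6.48 pos [ 0.5549 -0.2129  0.1608] F [-0.7 -0.2 -5.3] w 0.0126 world d [  8.   -4.3 -27.7] rotvec [-0.4 -0.1  0.2] n 2
1 -1.6 0.6 14.5 -0.21 -0.06 0.11; 1 -1.5 0.6 14.5 -0.21 -0.06 0.11; 
[[388.81684996 207.52740332]]
```

View pics/w5.png

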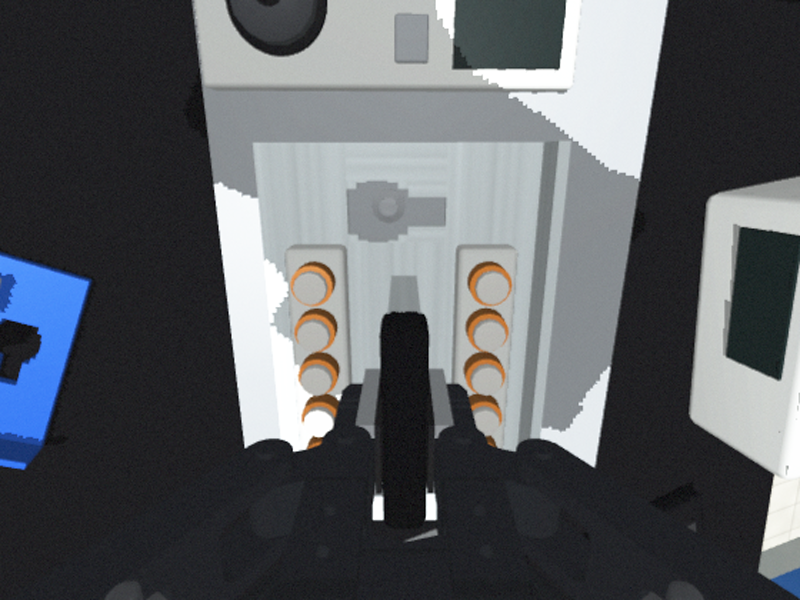

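Stud head is seen through the hole at (389,206), against a prediction of (389,207.5), so the deck pose is good. Lowering with the small correction.

Emit:
arm_command --rows "1 -1.5 0.6 14 -0.2 0 0.1; 1 -1.5 0.6 14 -0.2 0 0.1; 1 0 0 0 0 0 0; 1 0 0 0 0 0 0"

```text
time_s: 6.92
position: [0.5642, -0.2193, 0.14]
tool_rot: [[0.149, 0.953, 0.264], [0.989, -0.143, -0.042], [-0.002, 0.267, -0.964]]
ft_force: [-0.1, 0.0, -4.9]
grip_width: 0.013
```

Run:
```python
from h import *
plan(*goal(T_deck,[.572,-.2191,-.149],[10,.5,56]),1,dmax=5)
```

```text
t 6.92 pos [ 0.5642 -0.2193  0.14  ] F [-0.1  0.  -4.9] w 0.013 world d [  3.1   1.4 -23.3] rotvec [0.5 0.1 0. ] n 5
1 0.4 -0.7 4.6 0.1 0.03 0.0; 1 0.4 -0.7 4.6 0.1 0.03 0.0; 1 0.4 -0.7 4.6 0.1 0.03 0.0; 1 0.4 -0.7 4.6 0.1 0.03 0.0; 1 0.4 -0.7 4.6 0.1 0.03 0.0;
```

Emit:
arm_command --rows "1 0.4 -0.7 4.5 0.1 0 0; 1 0.4 -0.7 4.5 0.1 0 0; 1 0.4 -0.7 4.5 0.1 0 0; 1 0 0 4.5 0.1 0 0; 1 0 0 0 0 0 0"

```text
time_s: 7.33
position: [0.567, -0.2186, 0.1205]
tool_rot: [[0.149, 0.955, 0.256], [0.989, -0.144, -0.041], [-0.002, 0.259, -0.966]]
ft_force: [-0.2, 0.5, -4.6]
grip_width: 0.0131
```

Run:
```python
from h import *
plan(*goal(T_deck,[.572,-.2191,-.149],[10,.5,56]),1,dmax=5)
```

```text
t 7.33 pos [ 0.567  -0.2186  0.1205] F [-0.2  0.5 -4.6] w 0.0131 world d [ 0.3  0.7 -3.9] rotvec [ 0.   0.1 -0. ] n 1
1 0.8 -0.8 3.8 0.02 0.12 -0.01;
```

Emit:
arm_command --rows "1 0.5 -0.5 1.5 0 0 0; 1 0 0 1 0 0 0; 1 0 0 1 0 0 0; 1 0 0 0 0 0 0"

```text
time_s: 7.67
position: [0.5676, -0.2184, 0.1178]
tool_rot: [[0.149, 0.955, 0.257], [0.989, -0.143, -0.041], [-0.003, 0.26, -0.965]]
ft_force: [-0.1, -0.1, -3.7]
grip_width: 0.013
```

Emit:
arm_command --rows "1 0 0 0.5 0 0 0; 1 0 0 0.5 0 0 0; 1 0 0 0 0 0 0"

```text
time_s: 7.92
position: [0.5679, -0.2184, 0.1169]
tool_rot: [[0.149, 0.955, 0.257], [0.989, -0.143, -0.041], [-0.003, 0.261, -0.965]]
ft_force: [-0.1, -0.2, -4.2]
grip_width: 0.0128
```

Emit:
arm_command --rows "1 0 0 0.5 0 0 0; 1 0 0 0.5 0 0 0; 1 0 0 0 0 0 0"

```text
time_s: 8.17
position: [0.5681, -0.2186, 0.1165]
tool_rot: [[0.149, 0.955, 0.258], [0.989, -0.143, -0.042], [-0.003, 0.261, -0.965]]
ft_force: [-3.7, 0.4, 2.4]
grip_width: 0.0129
```

Emit:
arm_command --rows "1 0 0 0.5 0 0 0; 1 0 0 0.5 0 0 0; 1 0 0 0 0 0 0"

```text
time_s: 8.42
position: [0.5681, -0.2186, 0.1165]
tool_rot: [[0.149, 0.955, 0.258], [0.989, -0.143, -0.042], [-0.003, 0.261, -0.965]]
ft_force: [-10.0, 1.3, 12.0]
grip_width: 0.0126
```

Emit:
arm_command --rows "1 0 0 -0.8 0 0 0; 0.7 0 0 0 0 0 0; 0.3 0 0 0 0 0 0; 0 0 0 0 0 0 0; 0 0 0 0 0 0 0"

```text
time_s: 8.83
position: [0.5684, -0.2186, 0.1158]
tool_rot: [[0.149, 0.955, 0.258], [0.989, -0.143, -0.042], [-0.003, 0.261, -0.965]]
ft_force: [-0.4, -0.3, 0.6]
grip_width: 0.0609
```

Emit:
arm_command --rows "0 0 0 0 0 0 0; 0 0 0 0 0 0 0; 0 0 0 0 0 0 0; 0 0 0 0 0 0 0; 0 0 0 0 0 0 0"

```text
time_s: 9.25
position: [0.5682, -0.2185, 0.1158]
tool_rot: [[0.149, 0.955, 0.257], [0.989, -0.143, -0.041], [-0.003, 0.261, -0.965]]
ft_force: [-0.1, 0.0, 0.1]
grip_width: 0.0853
```

Emit:
arm_command --rows "0 0 0 -20 0 0 0; 0 0 0 -35 0 0 0; 0 0 0 -35 0 0 0; 0 0 0 -30 0 0 0; 0 0 0 0 0 0 0"

```text
time_s: 9.67
position: [0.538, -0.2143, 0.238]
tool_rot: [[0.149, 0.952, 0.265], [0.989, -0.142, -0.047], [-0.007, 0.27, -0.963]]
ft_force: [0.8, -0.5, 0.8]
grip_width: 0.0853
```

```bash
cat >> h.py <<'E'
D=T_deck([.572,-.2191,-.149])
E
python3 - <<'E'
from h import *
import pickle
eyes.get_image("wrist"); cm=eyes.camera_model("wrist"); im=eyes.get_image("wrist"); pickle.dump(cm,open("cm6.pkl","wb"))
cv2.imwrite("pics/w6.png",cv2.resize(im[:,:,::-1],(800,600),interpolation=cv2.INTER_CUBIC))
for x in(10,-12):
  P=np.array([[-55,85,5],[-55,-85,5],[55,85,22],[55,-85,22],[-10,60,5],[-10,-60,5],[-x,60,13.5]])+[x,0,0]
  print(x,(proj(cm,P/1e3@D[0].T+D[1])/.7).round().tolist())
plan(*goal(T_deck,[.572,-.2191,-.149],[110,0,110]),1)
E
```

```text
10 [[311.0, 143.0], [326.0, 390.0], [496.0, 143.0], [480.0, 402.0], [385.0, 185.0], [387.0, 359.0], [385.0, 186.0]]
-12 [[275.0, 143.0], [296.0, 390.0], [458.0, 143.0], [449.0, 402.0], [350.0, 185.0], [356.0, 359.0], [385.0, 186.0]]
t 9.77 pos [ 0.5373 -0.2136  0.2326] F [ 0.4  0.2 -0.9] w 0.085 world d [111.6 -17.  -37.9] rotvec [0.2 0.2 0. ] n 3
1 -0.0 33.0 22.1 0.07 0.07 0.0; 1 -0.0 33.0 22.0 0.07 0.07 0.0; 1 -0.1 33.1 22.0 0.07 0.07 0.0;
```

View pics/w6.png

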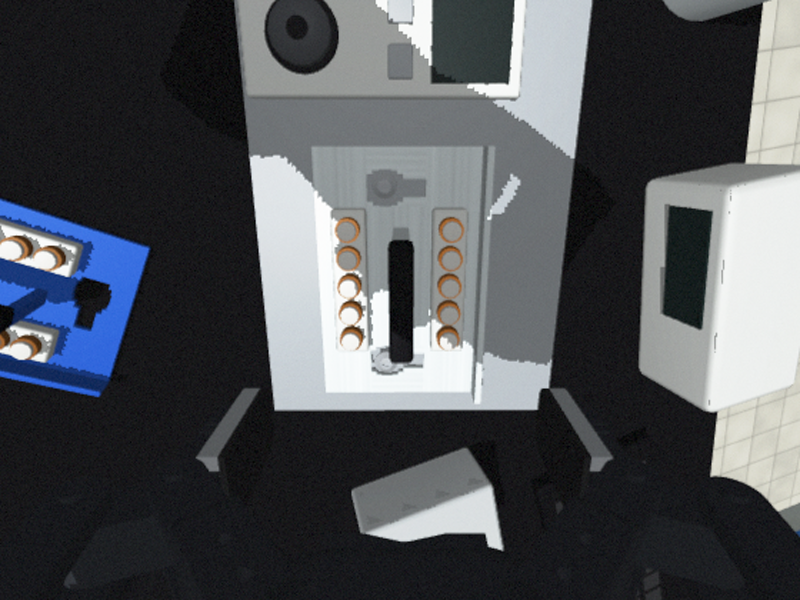

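Tray is seated: studs show inside the wide holes at (385,186) and (385,360), and the corners match tray x = +10. Next, close the jaws and go behind the flange.

Emit:
arm_command --rows "1 0 32 19 0 0 0; 1 0 32 19 0 0 0; 1 0 32 19 0 0 0; 1 0 0 0 0 0 0; 1 0 0 0 0 0 0"

```text
time_s: 10.18
position: [0.6441, -0.2292, 0.1977]
tool_rot: [[0.148, 0.956, 0.253], [0.989, -0.143, -0.038], [-0.0, 0.256, -0.967]]
ft_force: [-0.3, 0.1, -0.3]
grip_width: 0.0254
```

Run:
```python
from h import *
plan(*goal(T_deck,[.572,-.2191,-.149],[105,0,30]),1,dmax=25)
```

```text
t 10.18 pos [ 0.6441 -0.2292  0.1977] F [-0.3  0.1 -0.3] w 0.0254 world d [ 20.5  -3.8 -81.6] rotvec [-0.2  0.   0. ] n 4
1 -0.2 -0.2 21.1 -0.05 0.0 0.0; 1 -0.2 -0.2 21.1 -0.05 0.0 0.0; 1 -0.2 -0.2 21.1 -0.05 0.0 0.0; 1 -0.2 -0.2 21.1 -0.05 0.0 0.0;
```

Emit:
arm_command --rows "1 0 0 21 0 0 0; 1 0 0 21 0 0 0; 1 0 0 21 0 0 0; 1 0 0 13 0 0 0; 1 0 0 8 0 0 0"

```text
time_s: 10.6
position: [0.6644, -0.2328, 0.1186]
tool_rot: [[0.149, 0.955, 0.255], [0.989, -0.144, -0.04], [-0.001, 0.258, -0.966]]
ft_force: [0.7, -0.5, 0.4]
grip_width: 0.0003
```

Run:
```python
from h import *
plan(*goal(T_deck,[.572,-.2191,-.149],[80,0,27]),1,dmax=8)
```

```text
t 10.6 pos [ 0.6644 -0.2328  0.1186] F [ 0.7 -0.5  0.4] w 0.0003 world d [-22.9   3.3 -11.8] rotvec [-0.1  0.1 -0. ] n 4
1 -0.0 -6.3 1.4 -0.01 0.02 -0.01; 1 -0.0 -6.3 1.4 -0.01 0.02 -0.01; 1 -0.0 -6.3 1.4 -0.01 0.02 -0.01; 1 -0.0 -6.3 1.4 -0.01 0.02 -0.01;
```

Emit:
arm_command --rows "1 0 -6 2 0 0 0; 1 0 -6 2 0 0 0; 1 0 -6 1 0 0 0; 1 0 -5 0 0 0 0; 1 0 0 0 0 0 0"

```text
time_s: 11.02
position: [0.6436, -0.2299, 0.1103]
tool_rot: [[0.15, 0.955, 0.257], [0.989, -0.144, -0.041], [-0.003, 0.261, -0.965]]
ft_force: [-0.1, 1.2, -1.0]
grip_width: 0.0
```

Emit:
arm_command --rows "1 0 -2.5 0 0 0 0; 1 0 -2.5 0 0 0 0; 1 0 -2.5 0 0 0 0; 1 0 -2.5 0 0 0 0; 1 0 0 0 0 0 0"

```text
time_s: 11.43
position: [0.6349, -0.2286, 0.1073]
tool_rot: [[0.149, 0.955, 0.258], [0.989, -0.143, -0.042], [-0.003, 0.261, -0.965]]
ft_force: [0.9, 0.1, 0.3]
grip_width: -0.0003
```

Run:
```python
from h import *
o=readout.observe(); print(((o["position"]-D[1])@D[0]*1e3).round(1),(o["ft_force"]@D[0]).round(1))
plan(*goal(T_deck,[.572,-.2191,-.149],[56,0,27]),1,dmax=8)
```

```text
[73.7 -0.1 29.3] [0.9 0.2 0.1]
t 11.43 pos [ 0.6349 -0.2286  0.1073] F [0.9 0.1 0.3] w -0.0003 world d [-16.3   2.5  -6.8] rotvec [ 0.1  0.2 -0. ] n 3
1 0.0 -5.9 0.7 0.04 0.06 -0.0; 1 0.0 -5.9 0.7 0.04 0.06 -0.0; 1 0.0 -5.9 0.8 0.04 0.06 -0.0;
```

Emit:
arm_command --rows "1 0 -2 1.5 0 0 0; 1 0 -2 1.5 0 0 0; 1 0 -2 0 0 0 0; 1 0 -2 0 0 0 0; 1 0 0 0 0 0 0"

```text
time_s: 11.85
position: [0.6277, -0.2274, 0.1018]
tool_rot: [[0.149, 0.955, 0.256], [0.989, -0.144, -0.041], [-0.002, 0.26, -0.966]]
ft_force: [0.9, -0.5, 1.2]
grip_width: -0.0
```

Emit:
arm_command --rows "1 0 -2 0 0 0 0; 1 0 -2 0 0 0 0; 1 0 -2 0 0 0 0; 1 0 0 0 0 0 0"

```text
time_s: 12.18
position: [0.6219, -0.2266, 0.1002]
tool_rot: [[0.149, 0.955, 0.256], [0.989, -0.144, -0.041], [-0.002, 0.26, -0.966]]
ft_force: [-0.5, 0.5, 0.2]
grip_width: 0.0002
```

Run:
```python
from h import *
o=readout.observe(); print(((o["position"]-D[1])@D[0]*1e3).round(1),(o["ft_force"]@D[0]).round(1))
```

```text
[59.1  0.  25.8] [-0.5  0.4  0.3]
```

Emit:
arm_command --rows "1 0 -1.5 0 0 0 0; 1 0 -1 0 0 0 0; 1 0 -1 0 0 0 0; 1 0 0 0 0 0 0"

```text
time_s: 12.52
position: [0.6196, -0.2263, 0.0999]
tool_rot: [[0.149, 0.954, 0.259], [0.989, -0.143, -0.042], [-0.003, 0.262, -0.965]]
ft_force: [4.7, -0.6, -1.3]
grip_width: -0.0001
```

Run:
```python
from h import *
o=readout.observe(); print(((o["position"]-D[1])@D[0]*1e3).round(1),(o["ft_force"]@D[0]).round(1))
im=eyes.get_image("wrist"); cm=eyes.camera_model("wrist"); cv2.imwrite("pics/w7.png",cv2.resize(im[:,:,::-1],(800,600),interpolation=cv2.INTER_CUBIC))
for x in(10,0,-12):
  P=np.array([[-55,85,5],[55,85,22],[-10,60,5],[-x,60,13.5]])+[x,0,0]
  print(x,(proj(cm,P/1e3@D[0].T+D[1])/.7).round().tolist())
```

```text
[56.8 -0.1 26.1] [ 4.2  0.1 -2.4]
10 [[67.0, 134.0], [439.0, 132.0], [227.0, 219.0], [217.0, 222.0]]
0 [[33.0, 134.0], [401.0, 132.0], [196.0, 219.0], [217.0, 222.0]]
-12 [[-7.0, 134.0], [356.0, 132.0], [158.0, 219.0], [217.0, 222.0]]
```

View pics/w7.png

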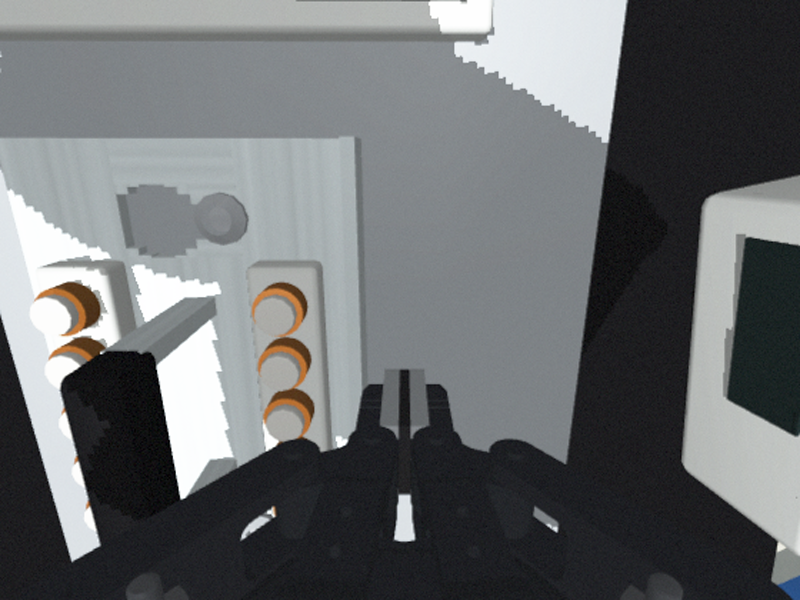

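The tray slid: stud head at (221,218) is now in the slot end, and the hole centre (160,220) matches x ≈ -12. Pushing a bit more to confirm the hard stop.

Emit:
arm_command --rows "1 0 -0.6 0 0 0 0; 1 0 -0.6 0 0 0 0; 1 0 0 0 0 0 0; 1 0 0 0 0 0 0"

```text
time_s: 12.9
position: [0.6192, -0.2263, 0.1001]
tool_rot: [[0.149, 0.954, 0.261], [0.989, -0.143, -0.043], [-0.003, 0.264, -0.964]]
ft_force: [8.6, -1.2, -1.5]
grip_width: 0.0002
```

Run:
```python
from h import *
o=readout.observe(); print(((o["position"]-D[1])@D[0]*1e3).round(1),(o["ft_force"]@D[0]).round(1))
```

```text
[56.5 -0.1 26.4] [ 8.   0.1 -3.7]
```

Emit:
arm_command --rows "1 0 -0.8 0 0 0 0; 1 0 -0.6 0 0 0 0; 1 0 0 0 0 0 0; 1 0 0 0 0 0 0"

```text
time_s: 13.23
position: [0.6189, -0.2263, 0.1004]
tool_rot: [[0.15, 0.953, 0.263], [0.989, -0.143, -0.043], [-0.004, 0.267, -0.964]]
ft_force: [11.9, 0.4, 0.4]
grip_width: 0.0002
```

Emit:
arm_command --rows "1 0 4 0 0 0 0; 1 0 6 0 0 0 0; 1 0 5 -5 0 0 0; 1 0 0 -30 0 0 0; 1 0 0 -40 0 0 0"

```text
time_s: 13.65
position: [0.6107, -0.2243, 0.1732]
tool_rot: [[0.149, 0.956, 0.251], [0.989, -0.144, -0.038], [0.0, 0.254, -0.967]]
ft_force: [0.0, -0.3, 0.4]
grip_width: -0.0003
```

Emit:
arm_command --rows "1 0 0 -15 0 0 0; 1 0 0 0 0 0 0"

```text
time_s: 13.82
position: [0.6084, -0.2249, 0.1948]
tool_rot: [[0.149, 0.953, 0.263], [0.989, -0.142, -0.045], [-0.006, 0.267, -0.964]]
ft_force: [0.0, 0.6, -0.0]
grip_width: -0.0
```

Run:
```python
from h import *
o=readout.observe(); print(((o["position"]-D[1])@D[0]*1e3).round(1),(o["ft_force"]@D[0]).round(1))
plan(*goal(T_deck,[.572,-.2191,-.149],[-45,142,110]),1,dmax=35)
```

```text
[ 70.4  -0.3 120.7] [-0.1  0.6 -0. ]
t 13.82 pos [ 0.6084 -0.2249  0.1948] F [ 0.   0.6 -0. ] w -0.0 world d [-86.4 156.9 -40.2] rotvec [0.5 0.3 0. ] n 6
1 23.7 -19.2 1.5 0.08 0.06 0.01; 1 23.7 -19.2 1.5 0.08 0.06 0.01; 1 23.7 -19.2 1.6 0.08 0.06 0.01; 1 23.7 -19.2 1.6 0.08 0.06 0.01; 1 23.7 -19.2 1.7 0.08 0.06 0.01;
1 23.7 -19.2 1.7 0.08 0.06 0.01;
```

Emit:
arm_command --rows "1 24 -19 1.5 0.1 0.1 0; 1 24 -19 1.5 0.1 0.1 0; 1 23.5 -19 1.5 0.1 0.1 0; 1 23.5 -19 1.5 0.1 0 0; 1 23.5 -19.5 1.5 0.1 0 0"

```text
time_s: 14.23
position: [0.5348, -0.0925, 0.1569]
tool_rot: [[0.148, 0.957, 0.248], [0.989, -0.144, -0.034], [0.003, 0.25, -0.968]]
ft_force: [1.1, -0.3, -0.2]
grip_width: -0.0002
```

Emit:
arm_command --rows "1 23.5 -19.5 1.5 0 0 0; 1 0 0 0 0 0 0; 1 0 0 0 0 0 0"

```text
time_s: 14.48
position: [0.5206, -0.0666, 0.1511]
tool_rot: [[0.146, 0.958, 0.248], [0.989, -0.142, -0.034], [0.003, 0.25, -0.968]]
ft_force: [0.3, -0.7, 0.8]
grip_width: 0.0003
```

Run:
```python
from h import *
o=readout.observe(); print(((o["position"]-D[1])@D[0]*1e3).round(1),(o["ft_force"]@D[0]).round(1))
plan(*goal(T_deck,[.572,-.2191,-.149],[-45,142,50]),1,dmax=25)
cv2.imwrite("pics/top8.png",eyes.get_image("top")[:,:,::-1])
```

```text
[-47.4 143.1 107. ] [ 0.6 -0.7  0.6]
t 14.48 pos [ 0.5206 -0.0666  0.1511] F [ 0.3 -0.7  0.8] w 0.0003 world d [ 16.7  -3.7 -54.5] rotvec [-0.5 -0.2  0.1] n 3
1 -0.4 1.0 19.0 -0.17 -0.06 0.03; 1 -0.4 0.9 19.0 -0.17 -0.06 0.03; 1 -0.4 0.9 19.0 -0.17 -0.06 0.03;
```

Emit:
arm_command --rows "1 -0.4 1 19 -0.2 0 0; 1 -0.4 1 19 -0.2 0 0; 1 -0.3 0.5 17 -0.1 0 0; 1 0 0 0 0 0 0; 1 0 0 0 0 0 0"

```text
time_s: 14.95
position: [0.5377, -0.0719, 0.0987]
tool_rot: [[0.149, 0.955, 0.257], [0.989, -0.144, -0.036], [0.003, 0.259, -0.966]]
ft_force: [-1.7, 0.7, -0.1]
grip_width: 0.0001
```

```bash
cat > s.py <<'E'
from h import *
o=readout.observe(); print(((o["position"]-D[1])@D[0]*1e3).round(2),(o["ft_force"]@D[0]).round(2),round(o["time_s"],2))
E
python3 s.py
```

```text
[-43.89 140.47  51.87] [-1.74  0.42  0.39] 14.95
```

Emit:
arm_command --rows "1 0 0 2 0 0 0; 1 0 0 2 0 0 0; 1 0 0 0 0 0 0; 1 0 0 0 0 0 0"

```text
time_s: 15.28
position: [0.5385, -0.0713, 0.0959]
tool_rot: [[0.148, 0.955, 0.259], [0.989, -0.143, -0.036], [0.002, 0.261, -0.965]]
ft_force: [0.2, -0.4, -0.5]
grip_width: -0.0002
```

Emit:
arm_command --rows "1 0 0 1 0 0 0; 1 0 0 0 0 0 0; 1 0 0 0 0 0 0"

```text
time_s: 15.53
position: [0.5386, -0.0712, 0.0945]
tool_rot: [[0.148, 0.955, 0.258], [0.989, -0.143, -0.036], [0.002, 0.261, -0.965]]
ft_force: [0.4, 0.0, -0.3]
grip_width: 0.0002
```

Emit:
arm_command --rows "1 0 0 1 0 0 0; 1 0 0 0 0 0 0; 1 0 0 0 0 0 0"

```text
time_s: 15.78
position: [0.5389, -0.0713, 0.0933]
tool_rot: [[0.148, 0.955, 0.258], [0.989, -0.143, -0.036], [0.003, 0.26, -0.965]]
ft_force: [0.1, 0.6, -0.0]
grip_width: 0.0002
```

```bash
python3 s.py
```

```text
[-44.21 141.29  46.37] [ 0.05  0.59 -0.04] 15.78
```

Emit:
arm_command --rows "1 0 0 1 0 0 0; 1 0 0 0 0 0 0; 1 0 0 0 0 0 0"

```text
time_s: 16.03
position: [0.5391, -0.0713, 0.0923]
tool_rot: [[0.148, 0.955, 0.258], [0.989, -0.143, -0.036], [0.003, 0.26, -0.965]]
ft_force: [0.1, -0.5, -0.4]
grip_width: -0.0001
```

Emit:
arm_command --rows "1 0 0 1 0 0 0; 1 0 0 0 0 0 0; 1 0 0 0 0 0 0"

```text
time_s: 16.28
position: [0.5394, -0.0714, 0.0914]
tool_rot: [[0.148, 0.955, 0.258], [0.989, -0.143, -0.036], [0.003, 0.26, -0.965]]
ft_force: [-0.6, -0.2, 0.0]
grip_width: -0.0003
```

Emit:
arm_command --rows "1 0 0 1 0 0 0; 1 0 0 0 0 0 0; 1 0 0 0 0 0 0"

```text
time_s: 16.53
position: [0.5396, -0.0714, 0.0904]
tool_rot: [[0.148, 0.955, 0.258], [0.989, -0.143, -0.036], [0.003, 0.26, -0.965]]
ft_force: [0.1, 0.9, -0.2]
grip_width: -0.0002
```

Emit:
arm_command --rows "1 0 0 0.7 0 0 0; 1 0 0 0 0 0 0; 1 0 0 0 0 0 0"

```text
time_s: 16.78
position: [0.5399, -0.0714, 0.0899]
tool_rot: [[0.148, 0.955, 0.258], [0.989, -0.143, -0.036], [0.002, 0.261, -0.965]]
ft_force: [-0.7, 0.4, 1.0]
grip_width: -0.0002
```

```bash
python3 s.py
```

```text
[-44.13 141.29  42.81] [-0.43  0.34  1.18] 16.78
```

Emit:
arm_command --rows "1 0 0 0.7 0 0 0; 1 0 0 0 0 0 0; 1 0 0 0 0 0 0"

```text
time_s: 17.03
position: [0.54, -0.0714, 0.0893]
tool_rot: [[0.148, 0.955, 0.258], [0.989, -0.143, -0.036], [0.002, 0.261, -0.965]]
ft_force: [-1.7, -0.3, 2.7]
grip_width: -0.0001
```

Emit:
arm_command --rows "1 0 0 0.7 0 0 0; 1 0 0 0 0 0 0; 1 0 0 0 0 0 0"

```text
time_s: 17.28
position: [0.5402, -0.0715, 0.0885]
tool_rot: [[0.148, 0.955, 0.258], [0.989, -0.143, -0.036], [0.002, 0.261, -0.965]]
ft_force: [-0.9, 1.0, 3.8]
grip_width: 0.0003
```

Emit:
arm_command --rows "1 0 0 0.7 0 0 0; 1 0 0 0 0 0 0; 1 0 0 0 0 0 0"

```text
time_s: 17.53
position: [0.5404, -0.0715, 0.0878]
tool_rot: [[0.148, 0.955, 0.258], [0.989, -0.143, -0.036], [0.003, 0.261, -0.965]]
ft_force: [-0.5, -0.2, 3.0]
grip_width: 0.0002
```

```bash
python3 s.py
```

```text
[-44.12 141.29  40.59] [ 0.3  -0.3   3.06] 17.53
```

Emit:
arm_command --rows "1 0 0 0.7 0 0 0; 1 0 0 0 0 0 0; 1 0 0 0 0 0 0"

```text
time_s: 17.78
position: [0.5406, -0.0715, 0.0871]
tool_rot: [[0.148, 0.955, 0.258], [0.989, -0.143, -0.036], [0.002, 0.261, -0.965]]
ft_force: [-0.9, -0.9, 2.8]
grip_width: -0.0001
```

Emit:
arm_command --rows "1 0 0 0.7 0 0 0; 1 0 0 0 0 0 0; 1 0 0 0 0 0 0"

```text
time_s: 18.03
position: [0.5408, -0.0716, 0.0864]
tool_rot: [[0.148, 0.955, 0.258], [0.989, -0.143, -0.036], [0.003, 0.261, -0.965]]
ft_force: [-1.1, -0.4, 2.5]
grip_width: 0.0001
```

Emit:
arm_command --rows "1 0 0 0.7 0 0 0; 1 0 0 0 0 0 0; 1 0 0 0 0 0 0"

```text
time_s: 18.28
position: [0.541, -0.0716, 0.0857]
tool_rot: [[0.148, 0.955, 0.258], [0.989, -0.143, -0.036], [0.003, 0.261, -0.965]]
ft_force: [-0.5, -0.4, 2.5]
grip_width: -0.0003
```

```bash
python3 s.py
```

```text
[-44.15 141.3   38.44] [ 0.22 -0.47  2.5 ] 18.28
```

Emit:
arm_command --rows "1 0 0 0.7 0 0 0; 1 0 0 0 0 0 0; 1 0 0 0 0 0 0"

```text
time_s: 18.53
position: [0.5411, -0.0716, 0.085]
tool_rot: [[0.148, 0.955, 0.258], [0.989, -0.143, -0.036], [0.003, 0.26, -0.965]]
ft_force: [0.2, 0.9, 1.1]
grip_width: 0.0001
```

Emit:
arm_command --rows "1 0 0 0.4 0 0 0; 1 0 0 0 0 0 0; 1 0 0 0 0 0 0"

```text
time_s: 18.78
position: [0.5412, -0.0716, 0.0846]
tool_rot: [[0.148, 0.955, 0.258], [0.989, -0.143, -0.036], [0.003, 0.26, -0.965]]
ft_force: [-0.3, -0.7, 1.7]
grip_width: 0.0001
```

```bash
python3 s.py
```

```text
[-44.21 141.32  37.35] [ 0.27 -0.71  1.74] 18.78
```

The force peaked near 3.8 N and has dropped to about 1.1–1.7 N at roughly 5.6 mm of travel, so the key has clicked. Releasing and retreating.

Emit:
arm_command --rows "1 0 0 -5 0 0 0; 1 0 0 -15 0 0 0; 1 0 0 -35 0 0 0; 1 0 0 -40 0 0 0; 1 0 0 -40 0 0 0"

```text
time_s: 19.2
position: [0.5052, -0.0664, 0.2162]
tool_rot: [[0.148, 0.955, 0.256], [0.989, -0.144, -0.035], [0.003, 0.258, -0.966]]
ft_force: [1.1, 0.4, -0.5]
grip_width: 0.0
```

Emit:
arm_command --rows "1 -40 0 -10 0 0 0; 1 -40 0 -10 0 0 0; 1 -30 0 0 0 0 0; 1 0 0 0 0 0 0; 1 0 0 0 0 0 0"

```text
time_s: 19.62
position: [0.4843, -0.1758, 0.2341]
tool_rot: [[0.151, 0.954, 0.258], [0.989, -0.146, -0.036], [0.003, 0.26, -0.966]]
ft_force: [-0.4, 0.6, -0.1]
grip_width: 0.0001
```

Run:
```python
from h import *
import pickle
o=readout.observe(); print(o["ft_force"],o["time_s"])
cm=eyes.camera_model("wrist"); im=eyes.get_image("wrist")
cv2.imwrite("pics/w9.png",cv2.resize(im[:,:,::-1],(800,600),interpolation=cv2.INTER_CUBIC))
x=-12
P=np.array([[-55,85,5],[-55,-85,5],[55,85,22],[55,-85,22],[-10,60,5],[-x,60,13.5],[-45-x,142,26]])+[x,0,0]
print((proj(cm,P/1e3@D[0].T+D[1])/.7).round().tolist())
```

```text
[-0.3832038   0.60003712 -0.12995917] 19.6167
[[372.0, 194.0], [377.0, 417.0], [545.0, 195.0], [524.0, 429.0], [439.0, 231.0], [473.0, 233.0], [405.0, 96.0]]
```

View pics/w9.png

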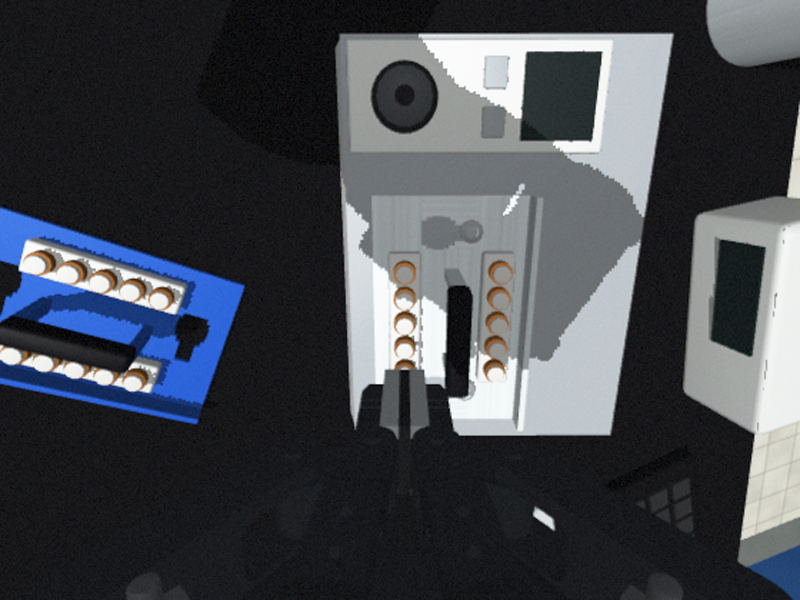

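Tray corners (373,195) and (543,197), and the stud in the slot at (471,232), agree with home to about 1 mm. The dome key is back up at (404,96) and the arm is clear.

```bash
python3 -c "
from rig import env; print(env.close_job())"
```

```text
the job is handed in; nothing more can be done
None
```

I set the silver tray on the sampler deck over the studs, let go, and slid it home. Then I pressed the dome key once and released it. The job is handed in at about 20 s on the robot's clock.

- **Tray placing:** I gripped the tray by its bar and lowered it with both stud heads through the wide ends of the keyholes. A picture after letting go showed it seated at about x = +10 mm in the deck's frame.
- **Slide home:** I pushed the back flange down the slope with closed fingers until it stalled. The push rose to about 12 N with almost no further movement. The last picture puts the tray within about 1 mm of the home position, with a stud head visible in the slot end. The fingers hid the second stud in that picture.
- **Key press:** The force rose to about 3.8 N, then fell to 1.1–1.7 N at about 5.6 mm of estimated travel. That is past the click (4 mm) and short of overpressing (8 mm). The key was back up afterwards and the arm was touching nothing.
- **Disagreement:** The fixed cameras and the wrist camera differed by 2–4 mm on where the deck and tray were. I used the wrist camera's position, which matched the stud seen through the keyhole.
- **Not checked:** I did not measure the bystanders again at the end. No unexpected contact force showed during the moves.

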